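Put the pressing weights back in their case

ROBOT

A 7-joint arm with a two-finger parallel gripper is mounted at the origin on the work surface. World frame = base frame: x ahead of the robot, y to its left, z up, the work surface at z = 0. Lengths are in mm, angles in rad, forces in N, time in s.
With the tool pointing down it reaches from about 400 to 850 mm from the base axis. Payload 4.5 kg.
Tool frame: the origin (TCP) lies between the finger pads; the fingertips stand 14 mm ahead of it and the grasp point (between the pads) lies 5 mm behind it; x points along the fingers, z is the direction in which the jaws open and shut, and the axes are right-handed (so a half turn about x gives the same grasp; the last joint's range is limited). The gripper opens to 88 mm and grips with 3 to 60 N. Pads are 18 mm wide; open, the fingers measure 123 mm over their backs; the gripper's body (75 mm by 187 mm) begins 45 mm behind the grasp point.
Start: joints at [-1.206, 0.689, -0.195, 1.565, 0.157, 0.902, -0.215], TCP at [202.981, 591.146, 223.643] pointing down, gripper open.
Joint ranges: [-3.01, 3.01], [-0.46, 2.08], [-1.47, 1.51], [0.13, 2.56], [-1, 4.14], [0.04, 2.09], [-2.66, 2.66]. Speed limits (rad/s): [2.57, 2.57, 3.14, 3.14, 3.14, 3.14, 3.14].

INTERFACE

Orientations are given as a 3x3 rotation matrix whose columns are the frame's x, y, z axes.
In Python, from rig import arm gives the robot as it stands. The module is installed in compiled form; this text tells all that it offers.
- The arm moves only by the shell command python3 -m inch 'ROWS' [FORCE]. ROWS is JSON, a list of rows, each a list of 3 entries, a list of its own where there are three numbers: the shift along the tool's x, y, z in mm, then the turn, a rotation vector about the tool's x, y, z in degrees, then the gripper command: -1 is shut, 1 is fully open, values between are in proportion. In form: [[[dx, dy, dz], [ax, ay, az], jaw], ...]. A call has 1 to 20 rows; each row is the pose to reach, as a shift and turn from the pose measured when the call began, along the tool's axes at that moment; what a row does not reach only later rows make up. A row lasts 1/8 s, in which the tool goes at most 62.5 mm and 10.7 degrees, less where a joint would pass 70% of its speed; a pose out of reach is approached as far as the arm can. A call with a gripper value outside its range is refused whole. The fingers move at their own pace and stop on an object; FORCE is the grip in N (left out, the last holds). Time passes only in rows, so rows that repeat a pose let the fingers close. It gives the time, the measured TCP pose, the force and the opening at its end, in the units of the state.
- arm.read_state(): the state, without advancing time (a new reading comes with each control period).
- arm.snapshot(name): name is "scene" or "top" or "wrist"; returns the picture (384x512x3 uint8, blue, green, red); there is no depth.
- arm.get_calibration(name): a dict with "camera_matrix" (3x3 intrinsics, pixels), "T" (4x4, takes a point from camera to world coordinates). Camera axes: x right, y up, looking along -z (the intrinsics and any distortion apply to the point x, -y, -z); pixel columns grow to the right and rows downward; lengths in mm; the calibration is good to about 2 mm. A picture is of the moment at which its call begins: read the wrist's pose just before it. get_calibration takes no time and is no camera call; for the wrist camera it gives the pose at the moment of the call.
- arm.job_done(): hands the job in, once; it reports no verdict.
The state is a dict: "clock": time; "joint_pos": joint angles; "qd": joint speeds; "joint_efforts": joint torques, N m; "tcp_pos": TCP position; "tool_rot": TCP orientation; "force": force on the tool from outside, world axes, zero at the start; "wrist_torque": the same for the moment, N m; "width": opening from 0.0 (shut) to 1.0 (fully open).
Only numpy, scipy, OpenCV 4.12 (cv2) and the standard library are available. Lean on these libraries where they do the work, as an engineer would, in place of code of your own. Each camera call takes 0.05 s, during which the arm holds its last target. There are 200 camera calls.

TASK

The print has been pressed: open the lid of the wooden case well back, then take the stone weights off the pressing board and set each one, upright and fully down, into a gap in the row that fits its thickness (narrow weights in the narrow gaps, broad ones in the broad gaps), without shifting the weights already standing there; should one in the row get knocked along, slide it back to its place. Finally lower the lid gently until it is fully shut.

Things in the scene. Friction and masses are not known exactly. Their poses are not given: they have to be found in the camera images.
- narrow_1: narrow pressing weight that may stand on the board (absent in some runs: state None): pale stone slab 120 x 32 x 48 mm (x, y, z) of about 0.5 kg with felt foot and rounded lower long edges, and on top, in the middle, a plain wooden grip 56 x 22 x 40 mm (x, y, z), so 88 mm high in all. Above the slab's top a finger has 32 mm of room at each x end of the grip. Origin: centre of the underside; x along its length, z up
- narrow_2: narrow pressing weight that may stand on the board (absent in some runs: state None): pale stone slab 120 x 32 x 48 mm (x, y, z) of about 0.5 kg with felt foot and rounded lower long edges, and on top, in the middle, a plain wooden grip 56 x 22 x 40 mm (x, y, z), so 88 mm high in all. Above the slab's top a finger has 32 mm of room at each x end of the grip. Origin: centre of the underside; x along its length, z up
- broad_1: broad pressing weight that may stand on the board (absent in some runs: state None): pale stone slab 120 x 44 x 48 mm (x, y, z) of about 0.7 kg with felt foot and rounded lower long edges, and on top, in the middle, a plain wooden grip 56 x 30 x 40 mm (x, y, z), so 88 mm high in all. Above the slab's top a finger has 32 mm of room at each x end of the grip. Origin: centre of the underside; x along its length, z up
- broad_2: broad pressing weight that may stand on the board (absent in some runs: state None): pale stone slab 120 x 44 x 48 mm (x, y, z) of about 0.7 kg with felt foot and rounded lower long edges, and on top, in the middle, a plain wooden grip 56 x 30 x 40 mm (x, y, z), so 88 mm high in all. Above the slab's top a finger has 32 mm of room at each x end of the grip. Origin: centre of the underside; x along its length, z up
- kept_1: one of the five narrow weights that stay in the case (stone 120 x 32 x 48 mm with the same 40 mm high grip), loose, standing on the case floor, easily slid along the row by its grip; number 1 counted from the case's -y end. Origin: centre of the underside; x along its length
- kept_2: one of the five narrow weights that stay in the case (stone 120 x 32 x 48 mm with the same 40 mm high grip), loose, standing on the case floor, easily slid along the row by its grip; number 2 counted from the case's -y end. Origin: centre of the underside; x along its length
- kept_3: one of the five narrow weights that stay in the case (stone 120 x 32 x 48 mm with the same 40 mm high grip), loose, standing on the case floor, easily slid along the row by its grip; number 3 counted from the case's -y end. Origin: centre of the underside; x along its length
- kept_4: one of the five narrow weights that stay in the case (stone 120 x 32 x 48 mm with the same 40 mm high grip), loose, standing on the case floor, easily slid along the row by its grip; number 4 counted from the case's -y end. Origin: centre of the underside; x along its length
- kept_5: one of the five narrow weights that stay in the case (stone 120 x 32 x 48 mm with the same 40 mm high grip), loose, standing on the case floor, easily slid along the row by its grip; number 5 counted from the case's -y end. Origin: centre of the underside; x along its length
- gap_narrow_1 (a point): point on the case floor in the middle of the 37 mm wide gap between kept_1 and kept_2; x across the row (along a seated weight), y along the row, z up
- gap_broad_1 (a point): point on the case floor in the middle of the 49 mm wide gap between kept_2 and kept_3; x across the row (along a seated weight), y along the row, z up
- gap_narrow_2 (a point): point on the case floor in the middle of the 37 mm wide gap between kept_3 and kept_4; x across the row (along a seated weight), y along the row, z up
- gap_broad_2 (a point): point on the case floor in the middle of the 49 mm wide gap between kept_4 and kept_5; x across the row (along a seated weight), y along the row, z up
- case: dark wooden case, fixed, 173 x 350 mm (x, y), the row of weights along its y, hinge on its +x side, front on -x. Origin: underside, centre of the row compartment; floor top 6 mm and wall tops 57 mm above it, row compartment inside 127 x 334 mm (x from -63.5 to 63.5), walls 8 mm. Behind the row, past a 6 mm partition, lies a 24 mm trough with a bone folder and a brush. Grips of standing weights reach 94 mm above the underside
- lid (a joint): hinge of the case's deep lid (173 x 350 x 56 mm, 0.5 kg) along y at the top of the case's rear wall: 0 shut, grows as it opens up and back, stop at 2.0 rad. A stiff hinge (0.65 N m) holds it at any angle; it takes 5 to 7 N at the pull. Shut, the lid's flat top is 114 mm above the case's underside
- lid_pull (a point): centre of the lid's pull: a lying wooden cylinder, 20 mm diameter, 36 mm long along the case's y, its centre 26 mm out from the middle of the lid's front face on a short stem. Shut, it lies 199 mm in front of (case -x) and 20 mm above the hinge line; it swings up and over with the lid, and may be pinched from above by its two ends while it turns between the fingers
- lid_hinge (a point): middle of the lid's hinge line (101.5 mm behind and 58 mm above the case's origin)
- board: plywood pressing board, fixed, 320 x 315 x 8 mm, on which the loose weights stand (and a small black loupe, 38 mm across, 30 mm high, on its +x part). Origin: centre of the underside
There are look-alikes about, which are no part of the job. Leave any red look-alike of the narrow_1 alone. Leave any yellow look-alike of the narrow_2 alone.

How it is judged (in metres and radians):
On the way, in this order (a step that is already met when the one before it is completed fails the run):
1. the lid is opened well back (more than 1.55 rad) (value of joint lid above 1.55 rad), for 0.2 s.
2. every weight from the board is seated in a gap of its thickness, the lid still open (((x of narrow_1 in the frame of gap_narrow_1 between -0.009 and 0.009 m and y of narrow_1 in the frame of gap_narrow_1 between -0.015 and 0.015 m and z of narrow_1 in the frame of gap_narrow_1 below 0.004 m) or (x of narrow_1 in the frame of gap_narrow_2 between -0.009 and 0.009 m and y of narrow_1 in the frame of gap_narrow_2 between -0.015 and 0.015 m and z of narrow_1 in the frame of gap_narrow_2 below 0.004 m)) and angle between each of narrow_1, narrow_2, broad_1, broad_2's own z axis and vertical below 0.06 rad and angle between the x axis of each of narrow_1, narrow_2, broad_1, broad_2 and the x axis of gap_narrow_1, either way round below 0.1 rad and linear speed of each of narrow_1, narrow_2, broad_1, broad_2 below 0.02 m/s and ((x of narrow_2 in the frame of gap_narrow_1 between -0.009 and 0.009 m and y of narrow_2 in the frame of gap_narrow_1 between -0.015 and 0.015 m and z of narrow_2 in the frame of gap_narrow_1 below 0.004 m) or (x of narrow_2 in the frame of gap_narrow_2 between -0.009 and 0.009 m and y of narrow_2 in the frame of gap_narrow_2 between -0.015 and 0.015 m and z of narrow_2 in the frame of gap_narrow_2 below 0.004 m)) and ((x of broad_1 in the frame of gap_broad_1 between -0.009 and 0.009 m and y of broad_1 in the frame of gap_broad_1 between -0.015 and 0.015 m and z of broad_1 in the frame of gap_broad_1 below 0.004 m) or (x of broad_1 in the frame of gap_broad_2 between -0.009 and 0.009 m and y of broad_1 in the frame of gap_broad_2 between -0.015 and 0.015 m and z of broad_1 in the frame of gap_broad_2 below 0.004 m)) and ((x of broad_2 in the frame of gap_broad_1 between -0.009 and 0.009 m and y of broad_2 in the frame of gap_broad_1 between -0.015 and 0.015 m and z of broad_2 in the frame of gap_broad_1 below 0.004 m) or (x of broad_2 in the frame of gap_broad_2 between -0.009 and 0.009 m and y of broad_2 in the frame of gap_broad_2 between -0.015 and 0.015 m and z of broad_2 in the frame of gap_broad_2 below 0.004 m)) and value of joint lid above 0.8 rad), for 0.2 s.
3. the lid is shut (value of joint lid below 0.04 rad), for 0.2 s.
At the end, for the whole second after the job is handed in: Each weight stands at rest on the case floor in a gap of its kind (9 mm across, 15 mm along the row, 4 mm high, 0.06 rad upright, 0.10 rad in line); the five kept weights upright within 15 mm of their start; lid shut (under 0.04 rad) (((x of narrow_1 in the frame of gap_narrow_1 between -0.009 and 0.009 m and y of narrow_1 in the frame of gap_narrow_1 between -0.015 and 0.015 m and z of narrow_1 in the frame of gap_narrow_1 below 0.004 m) or (x of narrow_1 in the frame of gap_narrow_2 between -0.009 and 0.009 m and y of narrow_1 in the frame of gap_narrow_2 between -0.015 and 0.015 m and z of narrow_1 in the frame of gap_narrow_2 below 0.004 m)) and angle between each of narrow_1, narrow_2, broad_1, broad_2, kept_1, kept_2, kept_3, kept_4, kept_5's own z axis and vertical below 0.06 rad and angle between the x axis of each of narrow_1, narrow_2, broad_1, broad_2 and the x axis of gap_narrow_1, either way round below 0.1 rad and linear speed of each of narrow_1, narrow_2, broad_1, broad_2 below 0.02 m/s and ((x of narrow_2 in the frame of gap_narrow_1 between -0.009 and 0.009 m and y of narrow_2 in the frame of gap_narrow_1 between -0.015 and 0.015 m and z of narrow_2 in the frame of gap_narrow_1 below 0.004 m) or (x of narrow_2 in the frame of gap_narrow_2 between -0.009 and 0.009 m and y of narrow_2 in the frame of gap_narrow_2 between -0.015 and 0.015 m and z of narrow_2 in the frame of gap_narrow_2 below 0.004 m)) and ((x of broad_1 in the frame of gap_broad_1 between -0.009 and 0.009 m and y of broad_1 in the frame of gap_broad_1 between -0.015 and 0.015 m and z of broad_1 in the frame of gap_broad_1 below 0.004 m) or (x of broad_1 in the frame of gap_broad_2 between -0.009 and 0.009 m and y of broad_1 in the frame of gap_broad_2 between -0.015 and 0.015 m and z of broad_1 in the frame of gap_broad_2 below 0.004 m)) and ((x of broad_2 in the frame of gap_broad_1 between -0.009 and 0.009 m and y of broad_2 in the frame of gap_broad_1 between -0.015 and 0.015 m and z of broad_2 in the frame of gap_broad_1 below 0.004 m) or (x of broad_2 in the frame of gap_broad_2 between -0.009 and 0.009 m and y of broad_2 in the frame of gap_broad_2 between -0.015 and 0.015 m and z of broad_2 in the frame of gap_broad_2 below 0.004 m)) and distance of each of kept_1, kept_2, kept_3, kept_4, kept_5 from where it was at the start of the episode below 0.015 m and value of joint lid below 0.04 rad and velocity of joint lid below 0.05 rad/s); the robot touches nothing.
It fails at once if a weight that stays in the case is tipped or pushed out of its place (tilted over 0.8 rad or moved over 60 mm) (angle between any of kept_1, kept_2, kept_3, kept_4, kept_5's own z axis and vertical above 0.8 rad or distance of any of kept_1, kept_2, kept_3, kept_4, kept_5 from where it was at the start of the episode above 0.06 m).
It fails at once if the lid is slammed (falling faster than 3 rad/s) (velocity of joint lid below -3 rad/s).
Of narrow_1, narrow_2, broad_1, broad_2 only 2 to 4 are there at a start; the rules pass over those that are not, and their reading is None.
At some moment in a run one of narrow_1, narrow_2, broad_1, broad_2 may be knocked a few centimetres aside while the robot is not near it.
It also fails if it takes over 210 s, if anything falls off the work surface, if the arm or the gripper's body presses on something with over 40 N, if the wrist force passes 120 N, or if a joint passes its speed limit or range.

## Working session

There is one attempt and no reset: what is moved stays moved. The work goes in short steps, Python scripts to look and compute and a shell command to move; the robot and the scene stay as the last step left them, time stands still between calls to the robot, and variables do not carry over. Pictures are saved under pics/ and viewed, about 12 in all and at most 16, crops included, and the job is handed in when it is done.

```bash
mkdir -p pics
cat > h.py <<'E'
import numpy as np,cv2
from rig import arm
def ray(cal,u,v):
    K=np.array(cal["camera_matrix"]);T=np.array(cal["T"])
    d=np.linalg.inv(K)@[u,v,1]; d=T[:3,:3]@np.array([d[0],-d[1],-d[2]]); return T[:3,3],d
def onz(cal,u,v,z):
    o,d=ray(cal,u,v); return o+d*(z-o[2])/d[2]
def proj(cal,p):
    K=np.array(cal["camera_matrix"]);T=np.array(cal["T"])
    q=T[:3,:3].T@(np.array(p)-T[:3,3]); q=K@np.array([q[0],-q[1],-q[2]]); return q[:2]/q[2]
def st():
    s=arm.read_state(); print("t",s["clock"],"tcp",np.round(s["tcp_pos"],1),"w",s["width"],"F",np.round(s["force"],1)); print(np.round(s["tool_rot"],3)); return s
def tool(s,target):  # world target of TCP -> tool shift
    return np.round(np.array(s["tool_rot"]).T@(np.array(target)-s["tcp_pos"]),1)
E
python3 - <<'E'
from h import *
s=st()
a=arm.snapshot("top");b=arm.snapshot("scene")
for n in("top","scene"):
    c=arm.get_calibration(n);print(n,np.round(c["T"],3).tolist(),np.round(c["camera_matrix"],1).tolist(),c.keys())
cv2.imwrite("pics/top0.png",a);cv2.imwrite("pics/scene0.png",b)
cv2.imwrite("pics/both0.png",np.vstack([a,b])[:, :])
E
```

```text
t 0.0 tcp [202.9 590.4 222.8] w 0.9998170483380181 F [-0.2  0.4  0.7]
[[-0.    -0.946  0.325]
 [-0.002  0.325  0.946]
 [-1.    -0.    -0.002]]
top [[0.011, 0.983, -0.184, 273.797], [-1.0, 0.008, -0.017, -112.96], [-0.016, 0.184, 0.983, 1138.438], [0.0, 0.0, 0.0, 1.0]] [[384.0, 0.0, 254.0], [0.0, 384.0, 192.9], [0.0, 0.0, 1.0]] dict_keys(['camera_matrix', 'T'])
scene [[0.591, -0.664, 0.458, 1154.428], [0.807, 0.494, -0.323, -574.927], [-0.012, 0.561, 0.828, 1322.778], [0.0, 0.0, 0.0, 1.0]] [[462.8, 0.0, 249.0], [0.0, 462.8, 183.0], [0.0, 0.0, 1.0]] dict_keys(['camera_matrix', 'T'])
```

View pics/top0.png

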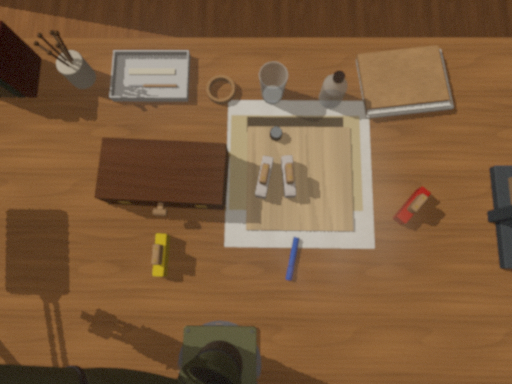

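View pics/scene0.png

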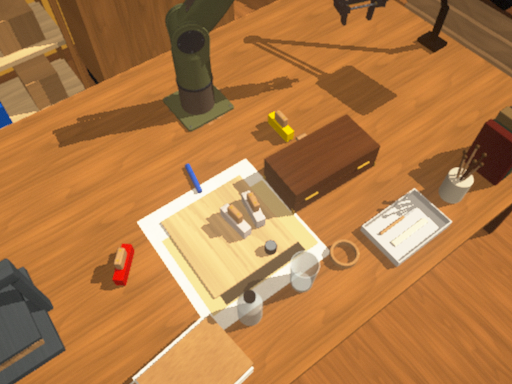

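Top view: shut dark case at about (100–228, 140–208) with its pull at (160,210). Two pale weights stand on the board at (264,176) and (289,176). The red look-alike at (412,205), the yellow one at (160,255) and the black loupe at (276,133) are to be left alone. Next I enlarge this and measure.

Run:
```python
from h import *
a=cv2.imread("pics/top0.png");c=arm.get_calibration("top")
cr=a[125:225,90:310];cv2.imwrite("pics/crop0.png",cv2.resize(cr,None,fx=3.6,fy=3.6,interpolation=cv2.INTER_CUBIC))
hsv=cv2.cvtColor(a,cv2.COLOR_BGR2HSV)
# pale stone: low sat bright, on board
m=((hsv[...,1]<70)&(hsv[...,2]>130)).astype(np.uint8);m[:, :250]=0;m[:,305:]=0;m[:150]=0;m[205:]=0
n,l,sx,ce=cv2.connectedComponentsWithStats(m)
for i in range(1,n):
    if sx[i,4]>20:
        pts=np.argwhere(l==i)[:,::-1].astype(np.float32);r=cv2.minAreaRect(pts);print(sx[i],r,onz(c,*r[0],56).round())
# lid dark mask
lm=(a[...,2]<95).astype(np.uint8);lm[:, :95]=0;lm[:,240:]=0;lm[:130]=0;lm[225:]=0
lm=cv2.morphologyEx(lm,cv2.MORPH_OPEN,np.ones((5,5)))
cs,_=cv2.findContours(lm,0,2);k=max(cs,key=cv2.contourArea);r=cv2.minAreaRect(k);print(r)
for p in cv2.boxPoints(r):print(p,onz(c,*p,114).round())
for p in [(101,140),(228,145),(226,208),(97,200)]:print(p,onz(c,*p,114).round(),onz(c,*p,58).round())
print("pull",onz(c,160,211,78).round())
```

```text
[255 155  19  42 279] ((263.6780090332031, 175.50242614746094), (11.73362922668457, 40.788333892822266), 12.094758033752441) [ 528. -121.   56.]
[281 155  16  43 303] ((288.02520751953125, 175.56874084472656), (41.974056243896484, 12.357843399047852), 83.8844985961914) [ 528. -191.   56.]
((162.0, 177.0), (70.0, 132.0), 90.0)
[ 96. 142.] [607. 350. 114.]
[228. 142.] [609. -21. 114.]
[228. 212.] [413. -25. 114.]
[ 96. 212.] [409. 332. 114.]
(101, 140) [613. 336. 114.] [631. 361.  58.]
(228, 145) [600. -21. 114.] [618. -16.  58.]
(226, 208) [423. -20. 114.] [432. -15.  58.]
(97, 200) [442. 333. 114.] [451. 357.  58.]
pull [418. 168.  78.]
```

View pics/crop0.png

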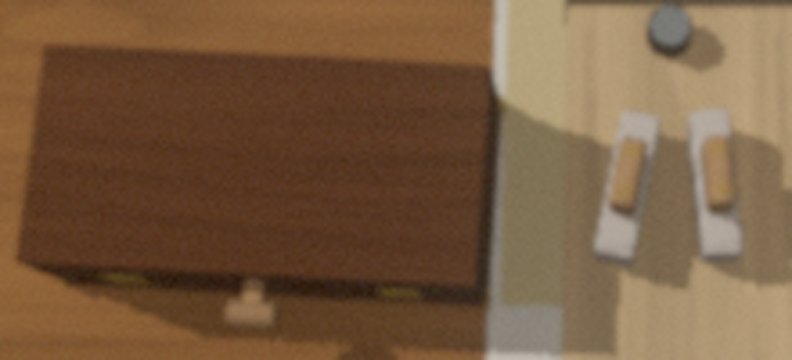

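Run:
```python
from h import *
c=arm.get_calibration("top")
f=lambda x,y:(90+x/3.6,125+y/3.6)
P=[onz(c,*f(*p),114) for p in [(45,47),(492,68),(478,285),(20,260)]]
for p in P:print(p.round(1))
print("len",np.linalg.norm(P[0]-P[1]),np.linalg.norm(P[3]-P[2]),np.linalg.norm(P[0]-P[3]),np.linalg.norm(P[1]-P[2]))
y=(P[0]-P[1]+P[3]-P[2]);y/=np.linalg.norm(y);print("casey",y,"yaw deg",np.degrees(np.arctan2(-y[0],y[1])))
ctr=sum(P)/4;x=np.array([y[1],-y[0],0]);print("ctr",ctr)
pull=onz(c,*f(250,308),78);print("pull",pull,"pred",ctr-x*(173/2+26))
s=arm.read_state();z=np.array(s["tool_rot"])[:,2];print("toolz yaw",np.degrees(np.arctan2(-z[0],z[1])))
t=ctr-x*112.5;t[2]=180;print(tool(s,t))
# grips
for q in [(627,174),(716,174)]: print("grip",onz(c,*f(*q),96).round(1))
```

```text
[618.5 332.3 114. ]
[603.6 -17.1 114. ]
[433.7 -10.7 114. ]
[449.8 337.1 114. ]
len 349.75017140676727 348.25125950547186 168.74513340593145 170.0002857417442
casey [0.04430745 0.99901794 0.        ] yaw deg -2.5394611526097863
ctr [526.40162678 160.40457451 114.        ]
pull [419.69539964 169.75535639  78.        ] pred [414.01210822 165.38916247 114.        ]
toolz yaw -18.949891724456464
[  43.5 -337.8 -333.5]
grip [ 524.5 -122.2   96. ]
grip [ 525. -191.   96.]
```

```bash
python3 -m inch '[[[0,-50,-50],[-4,0,0],1],[[0,-100,-100],[-8,0,0],1],[[0,-150,-150],[-12,0,0],1],[[0,-200,-200],[-16.4,0,0],1],[[0,-250,-245],[-16.4,0,0],1],[[0,-300,-290],[-16.4,0,0],1],[[0,-338,-333],[-16.4,0,0],1],[[0,-338,-333],[-16.4,0,0],1],[[0,-338,-333],[-16.4,0,0],1],[[0,-338,-333],[-16.4,0,0],1],[[0,-338,-333],[-16.4,0,0],1]]' 25
python3 - <<'E'
from h import *
s=st();a=arm.snapshot("wrist");cv2.imwrite("pics/w1.png",a)
c=arm.get_calibration("wrist");print(np.round(c["T"],3).tolist(),np.round(c["camera_matrix"],1).tolist())
E
```

```text
clock: 1.48
tcp_pos: [413.8, 167.4, 223.5]
tool_rot: [[-0.001, -0.999, 0.042], [-0.001, 0.042, 0.999], [-1.0, 0.001, -0.001]]
force: [-0.4, 0.4, 1.5]
width: 0.998
t 1.475 tcp [413.8 167.4 223.5] w 0.9977727887659106 F [-0.4  0.4  1.5]
[[-0.001 -0.999  0.042]
 [-0.001  0.042  0.999]
 [-1.     0.001 -0.001]]
[[0.043, -0.96, -0.277, 342.347], [0.999, 0.041, 0.013, 171.414], [-0.001, -0.278, 0.961, 383.992], [0.0, 0.0, 0.0, 1.0]] [[277.2, 0.0, 251.6], [0.0, 277.2, 193.7], [0.0, 0.0, 1.0]]
```

View pics/w1.png

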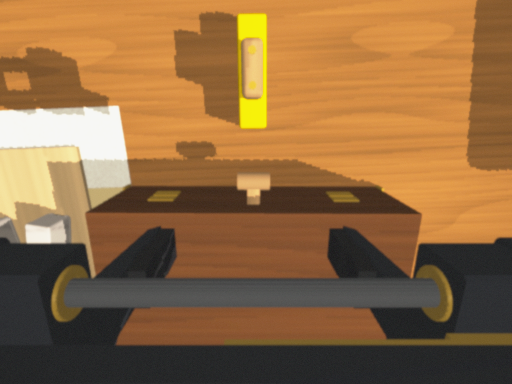

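Wrist view: the pull is the small cylinder at (254,182), in front of the case. The yellow look-alike is at (252,70), well clear of it.

Run:
```python
from h import *
c=arm.get_calibration("wrist");s=arm.read_state()
for u,v in [(237,182),(271,182),(254,182)]:print(onz(c,u,v,78).round(1))
print("front lid top edge",onz(c,90,212,114).round(1),onz(c,418,213,114).round(1))
p=onz(c,254,182,80);p[2]=79;print(tool(s,p))
```

```text
[416.1 151.4  78. ]
[417.7 189.9  78. ]
[416.9 170.7  78. ]
front lid top edge [432.8   0.  114. ] [448.3 338.8 114. ]
[144.5  -2.5   3.6]
```

```bash
python3 -m inch '[[[40,-2,2],[0,0,0],1],[[80,-2,2],[0,0,0],1],[[115,-2,2],[0,0,0],1],[[135,-2,2],[0,0,0],1],[[147,-2,2],[0,0,0],1],[[147,-2,2],[0,0,0],1],[[147,-2,2],[0,0,0],1],[[147,-2,2],[0,0,0],-1],[[147,-2,2],[0,0,0],-1],[[147,-2,2],[0,0,0],-1],[[147,-2,2],[0,0,0],-1],[[147,-2,2],[0,0,0],-1],[[147,-2,2],[0,0,0],-1]]' 25
python3 - <<'E'
import numpy as np
# arc in tool axes (x down, y = -casex): pull from phi0 to phi
p0=np.arctan2(20,199);R=200
for th in np.linspace(0,1.72,17)[1:]:
    print([round(-R*(np.sin(p0+th)-np.sin(p0))),round(-R*(np.cos(p0)-np.cos(p0+th)))],end=" ")
E
```

```text
clock: 3.15
tcp_pos: [415.8, 169.0, 76.5]
tool_rot: [[-0.001, -0.999, 0.042], [-0.001, 0.042, 0.999], [-1.0, 0.001, -0.001]]
force: [-0.4, -0.0, 0.3]
width: 0.343
[-21, -3] [-42, -9] [-62, -17] [-81, -26] [-99, -38] [-116, -52] [-131, -67] [-144, -84] [-155, -103] [-165, -122] [-172, -142] [-177, -163] [-179, -184] [-180, -206] [-178, -227] [-174, -248]
```

```bash
python3 -m inch '[[[0,0,0],[0,0,0],-1],[[0,0,0],[0,0,0],-1],[[0,0,0],[0,0,0],-1],[[0,0,0],[0,0,0],-1]]' 25
```

```text
clock: 3.65
tcp_pos: [415.8, 169.0, 76.5]
tool_rot: [[-0.001, -0.999, 0.042], [-0.001, 0.042, 0.999], [-1.0, 0.001, -0.001]]
force: [-0.3, 0.3, -0.5]
width: 0.006
```

Run:
```python
from h import *
a=arm.snapshot("wrist");b=arm.snapshot("top")
cv2.imwrite("pics/w2.png",np.hstack([cv2.resize(a,(400,300)),cv2.resize(b[120:270,60:260],(400,300),interpolation=cv2.INTER_CUBIC)]))
```

```text
(no output)
```

View pics/w2.png

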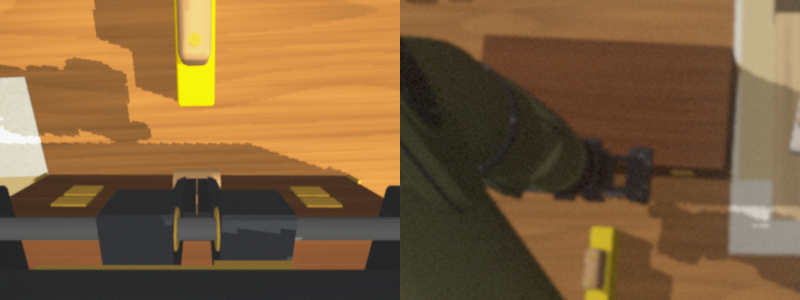

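Run:
```python
from h import *
s=st();c=arm.get_calibration("wrist");g=arm.get_calibration("top")
for v in (222,228,232):
  for z in (50,60,70,78): print(v,z,onz(c,252,v,z).round(1))
for z in (62,76,90):print("finger",z,proj(c,[416,169,z]).round(1))
print("pull old cam ray: wrist1 (254,182)"); 
a=cv2.imread("pics/w1.png")
cv2.imwrite("pics/w1c.png",np.hstack([cv2.resize(a[155:225,80:430],(780,156)),])) 
b=arm.snapshot("wrist")
cv2.imwrite("pics/w3.png",np.vstack([cv2.resize(a[150:230,150:360],(787,300),interpolation=cv2.INTER_CUBIC),cv2.resize(b[210:290,150:360],(787,300),interpolation=cv2.INTER_CUBIC)]))
```

```text
t 3.75 tcp [415.8 169.   76.5] w 0.007187212187749507 F [ 0.1  0.8 -0.4]
[[-0.001 -0.999  0.042]
 [-0.001  0.042  0.999]
 [-1.     0.001 -0.001]]
222 50 [419.6 170.1  50. ]
222 60 [415.5 170.2  60. ]
222 70 [411.5 170.4  70. ]
222 78 [408.3 170.5  78. ]
228 50 [424.2 169.9  50. ]
228 60 [420.  170.1  60. ]
228 70 [415.7 170.2  70. ]
228 78 [412.3 170.4  78. ]
232 50 [427.4 169.7  50. ]
232 60 [422.9 169.9  60. ]
232 70 [418.5 170.1  70. ]
232 78 [415.  170.3  78. ]
finger 62 [250.2 223.8]
finger 76 [250.1 232.3]
finger 90 [249.9 242.2]
pull old cam ray: wrist1 (254,182)
```

View pics/w3.png

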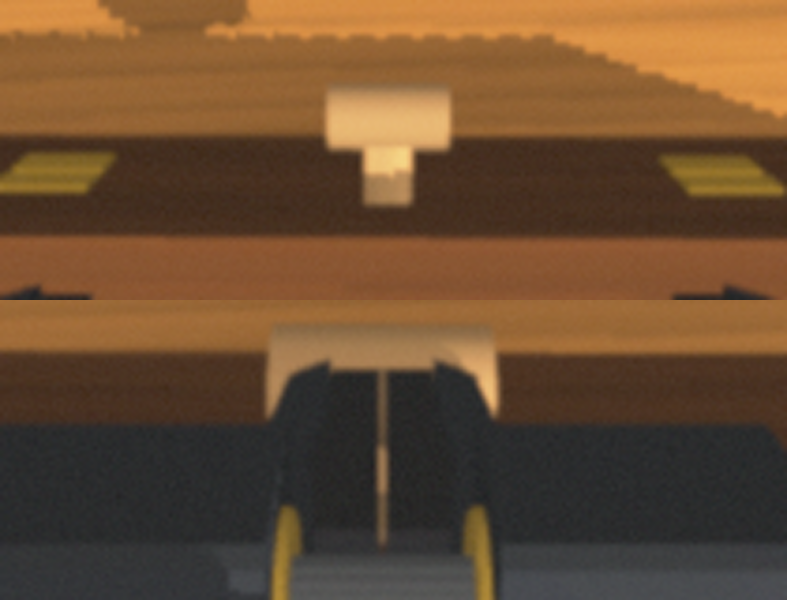

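```bash
python3 -m inch '[[[0,0,0],[0,0,0],0],[[0,0,0],[0,0,0],0],[[0,0,0],[0,0,0],0],[[0,0,0],[0,0,0],0],[[0,0,0],[0,0,0],0],[[0,0,0],[0,0,0],0]]' 25
python3 - <<'E'
from h import *
s=st();c=arm.get_calibration("wrist")
for dz in (14,0,-5):
  for sg in (-22,22,31):
    print(dz,sg,[proj(c,np.array(s["tcp_pos"])+[dx,sg,-dz]).round() for dx in(-9,9)])
print("pull front/top",proj(c,[406,170,78]),proj(c,[416,170,88]),proj(c,[416,152,78]),proj(c,[416,188,78]))
b=arm.snapshot("wrist")
cv2.imwrite("pics/w4.png",cv2.resize(b[190:310,130:380],(750,360),interpolation=cv2.INTER_CUBIC))
E
```

```text
clock: 4.55
tcp_pos: [415.8, 169.0, 76.5]
tool_rot: [[-0.001, -0.999, 0.042], [-0.001, 0.042, 0.999], [-1.0, 0.001, -0.001]]
force: [-0.2, 0.6, 0.4]
width: 0.501
t 4.55 tcp [415.8 169.   76.5] w 0.5011597939332472 F [-0.2  0.6  0.4]
[[-0.001 -0.999  0.042]
 [-0.001  0.042  0.999]
 [-1.     0.001 -0.001]]
14 -22 [array([217., 213.]), array([219., 237.])]
14 22 [array([283., 210.]), array([283., 235.])]
14 31 [array([296., 209.]), array([296., 234.])]
0 -22 [array([214., 220.]), array([216., 247.])]
0 22 [array([285., 218.]), array([285., 244.])]
0 31 [array([300., 217.]), array([299., 244.])]
-5 -22 [array([213., 223.]), array([215., 250.])]
-5 22 [array([286., 221.]), array([286., 248.])]
-5 31 [array([301., 220.]), array([301., 247.])]
pull front/top [250.95668597 218.54745913] [251.6364244  240.62994574] [222.80903657 234.68252196] [280.56983433 232.4417388 ]
```

View pics/w4.png

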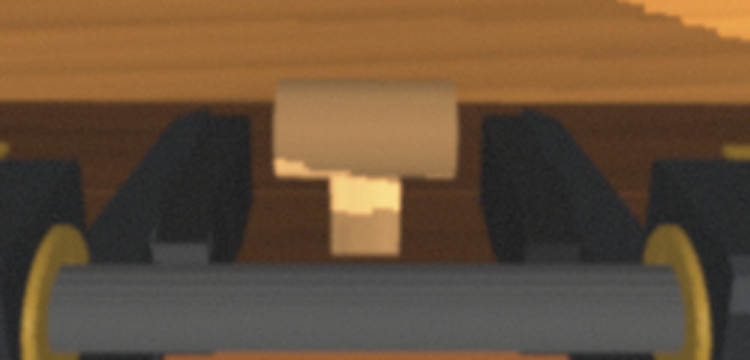

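The wrist picture shows the fingertips level with the pull's top (depth about 156 against 163 mm), some 25 mm higher than the stated tool geometry implies. I'll go lower in small steps and watch the force.

```bash
python3 -m inch '[[[0,0,0],[0,0,0],0.5],[[0,0,0],[0,0,0],0.5],[[4,0,0],[0,0,0],0.5],[[8,0,0],[0,0,0],0.5],[[12,0,0],[0,0,0],0.5],[[12,0,0],[0,0,0],0.5]]' 25
python3 -m inch '[[[2,0,0],[0,0,0],0.5],[[4,0,0],[0,0,0],0.5],[[6,0,0],[0,0,0],0.5],[[8,0,0],[0,0,0],0.5],[[8,0,0],[0,0,0],0.5]]' 25
python3 - <<'E'
from h import *
b=arm.snapshot("wrist")
cv2.imwrite("pics/w5.png",cv2.resize(b[190:330,130:380],(625,350),interpolation=cv2.INTER_CUBIC))
E
```

```text
clock: 5.35
tcp_pos: [415.6, 168.9, 64.1]
tool_rot: [[-0.001, -0.999, 0.041], [-0.001, 0.041, 0.999], [-1.0, 0.001, -0.002]]
force: [0.2, 0.3, -0.4]
width: 0.749
clock: 5.98
tcp_pos: [415.5, 168.9, 55.9]
tool_rot: [[-0.001, -0.999, 0.041], [-0.002, 0.041, 0.999], [-1.0, 0.001, -0.002]]
force: [-0.2, 0.2, 0.6]
width: 0.749
```

View pics/w5.png

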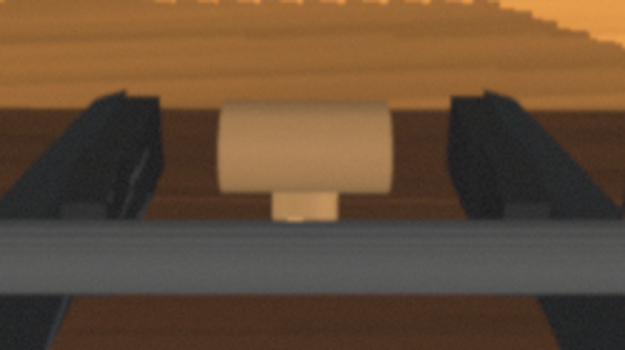

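```bash
python3 -m inch '[[[3,0,0],[0,0,0],-1],[[3,0,0],[0,0,0],-1],[[3,0,0],[0,0,0],-1],[[3,0,0],[0,0,0],-1],[[3,0,0],[0,0,0],-1],[[3,0,0],[0,0,0],-1],[[3,0,0],[0,0,0],-1],[[3,0,0],[0,0,0],-1]]' 25
```

```text
clock: 7.02
tcp_pos: [415.5, 169.0, 53.0]
tool_rot: [[-0.001, -0.999, 0.041], [-0.001, 0.041, 0.999], [-1.0, 0.001, -0.002]]
force: [0.0, 0.9, -0.6]
width: 0.406
```

```bash
python3 -m inch '[[[-10,-1,0],[0,0,0],-1],[[-21,-3,0],[0,0,0],-1],[[-32,-6,0],[0,0,0],-1],[[-42,-9,0],[0,0,0],-1],[[-52,-13,0],[0,0,0],-1],[[-62,-17,0],[0,0,0],-1]]' 25
```

```text
clock: 7.78
tcp_pos: [432.2, 168.2, 115.5]
tool_rot: [[-0.002, -0.999, 0.041], [-0.002, 0.041, 0.999], [-1.0, 0.002, -0.002]]
force: [1.4, -0.2, -7.6]
width: 0.409
```

```bash
python3 -m inch '[[[-19,-9,0],[0,0,0],-1],[[-37,-21,0],[0,0,0],-1],[[-54,-35,0],[0,0,0],-1],[[-69,-50,0],[0,0,0],-1],[[-82,-67,0],[0,0,0],-1],[[-93,-86,0],[0,0,0],-1],[[-103,-105,0],[0,0,0],-1],[[-110,-125,0],[0,0,0],-1],[[-115,-146,0],[0,0,0],-1],[[-117,-167,0],[0,0,0],-1],[[-118,-189,0],[0,0,0],-1],[[-116,-210,0],[0,0,0],-1],[[-112,-231,0],[0,0,0],-1],[[-112,-231,0],[0,0,0],-1],[[-112,-231,0],[0,0,0],-1]]' 25
```

```text
clock: 9.65
tcp_pos: [664.7, 157.7, 228.4]
tool_rot: [[0.002, -0.999, 0.042], [-0.002, 0.042, 0.999], [-1.0, -0.002, -0.002]]
force: [5.1, -2.3, 4.1]
width: 0.408
```

```bash
python3 -m inch '[[[0,0,0],[0,0,0],0.3],[[0,0,0],[0,0,0],0.3],[[0,0,0],[0,0,0],0.3],[[0,0,0],[0,0,0],0.3],[[-30,0,0],[0,0,0],0.3],[[-70,0,0],[0,0,0],0.3],[[-100,10,-20],[0,0,0],0.3],[[-100,40,-70],[0,0,0],0.3],[[-100,70,-130],[0,0,0],0.3],[[-100,100,-190],[0,0,0],0.3],[[-100,127,-250],[0,0,0],0.3],[[-100,127,-300],[0,0,0],0.3],[[-100,127,-321],[0,0,0],0.3],[[-100,127,-321],[0,0,0],0.3],[[-100,127,-321],[0,0,0],0.3]]' 25
python3 - <<'E'
from h import *
s=st();b=arm.snapshot("wrist");a=arm.snapshot("top")
np.save("wc.npy",arm.get_calibration("wrist"))
cv2.imwrite("pics/top1.png",a);cv2.imwrite("pics/w6.png",b)
cv2.imwrite("pics/v6.png",np.hstack([cv2.resize(b,(400,300)),cv2.resize(a[100:250,80:280],(400,300),interpolation=cv2.INTER_CUBIC)]))
E
```

```text
clock: 11.52
tcp_pos: [524.3, -155.3, 329.0]
tool_rot: [[0.002, -0.999, 0.04], [-0.001, 0.04, 0.999], [-1.0, -0.002, -0.001]]
force: [-0.3, 0.1, -0.3]
width: 0.653
t 11.525 tcp [ 524.3 -155.3  329. ] w 0.6526571388480356 F [-0.3  0.1 -0.3]
[[ 0.002 -0.999  0.04 ]
 [-0.001  0.04   0.999]
 [-1.    -0.002 -0.001]]
```

View pics/v6.png

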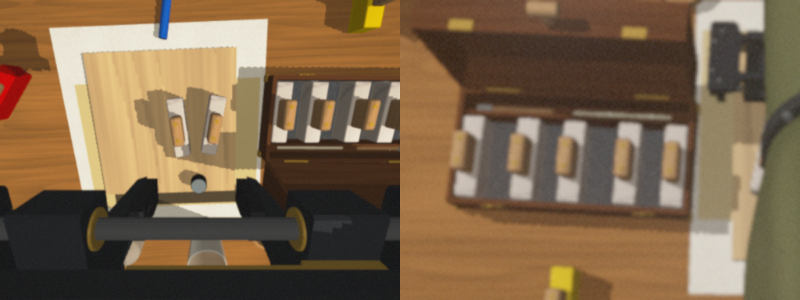

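Lid is well back. The wrist view shows two pale weights on the board at about (224,162) and (274,158) full-scale, and the case row at the right. The top view shows five kept weights with four gaps. Now I measure the weights and the row.

```bash
cat > meas.py <<'E'
from h import *
def blobs(img,cal,roi,z,sat=60,val=140,mn=60):
    hsv=cv2.cvtColor(img,cv2.COLOR_BGR2HSV);x0,y0,x1,y1=roi
    m=np.zeros(img.shape[:2],np.uint8);m[y0:y1,x0:x1]=((hsv[...,1]<sat)&(hsv[...,2]>val))[y0:y1,x0:x1]
    cs,_=cv2.findContours(m,cv2.RETR_EXTERNAL,cv2.CHAIN_APPROX_NONE)
    for k in cs:
        if cv2.contourArea(k)<mn: continue
        p=np.array([onz(cal,*q,z)[:2] for q in k[:,0]],np.float32)
        (c,d,a)=cv2.minAreaRect(p)
        if d[0]<d[1]: d=d[::-1];a+=90
        if a>90:a-=180
        print("px",k[:,0].mean(0).round(),"xy",np.round(c,1),"size",np.round(d,1),"ang from x deg",round(a,1))
E
python3 - <<'E'
from meas import *
b=cv2.imread("pics/w6.png");wc=np.load("wc.npy",allow_pickle=True).item()
for z in (56,):blobs(b,wc,(195,110,300,215),z)
print("case wrist z54");blobs(b,wc,(340,90,512,200),54)
a=cv2.imread("pics/top1.png");print("case top z54");blobs(a,arm.get_calibration("top"),(100,150,225,205),54,70,120,30)
# grips mask in wrist
hsv=cv2.cvtColor(b,cv2.COLOR_BGR2HSV);print("grip/board hsv",hsv[168,228],hsv[164,275],hsv[140,180])
cv2.imwrite("pics/v7.png",np.hstack([cv2.resize(b[100:215,190:310],(396,380),interpolation=cv2.INTER_CUBIC),cv2.resize(b[85:205,340:460],(380,380),interpolation=cv2.INTER_CUBIC)]))
E
```

```text
px [266. 185.] xy [ 562.5 -128.3] size [43.3 30.1] ang from x deg -11.8
px [231. 162.] xy [ 528.6 -190.7] size [118.8  33.2] ang from x deg 5.0
px [276. 137.] xy [ 492.8 -114.6] size [50.1 30.1] ang from x deg -11.0
case wrist z54
px [497. 144.] xy [515.8 233. ] size [118.5  30.9] ang from x deg -2.7
px [402. 142.] xy [509.8  83.7] size [118.5  31. ] ang from x deg -2.5
px [358. 142.] xy [507.1  15.9] size [118.6  30.9] ang from x deg -2.6
px [455. 142.] xy [511.5 164.9] size [118.2  31.1] ang from x deg -2.6
case top z54
px [218. 183.] xy [506.9  15.9] size [122.4  35.5] ang from x deg -2.3
px [194. 182.] xy [509.4  83.4] size [122.5  35.3] ang from x deg -2.3
px [166. 181.] xy [511.9 164.7] size [122.4  34.6] ang from x deg -2.8
px [143. 179.] xy [516.7 232.6] size [123.  35.] ang from x deg -2.7
px [115. 178.] xy [519.5 313.7] size [123.2  33.6] ang from x deg -2.8
px [190. 157.] xy [582.   93.8] size [138.6   6.2] ang from x deg 87.4
grip/board hsv [ 16 137 210] [ 16 137 208] [ 18 111 151]
```

View pics/v7.png

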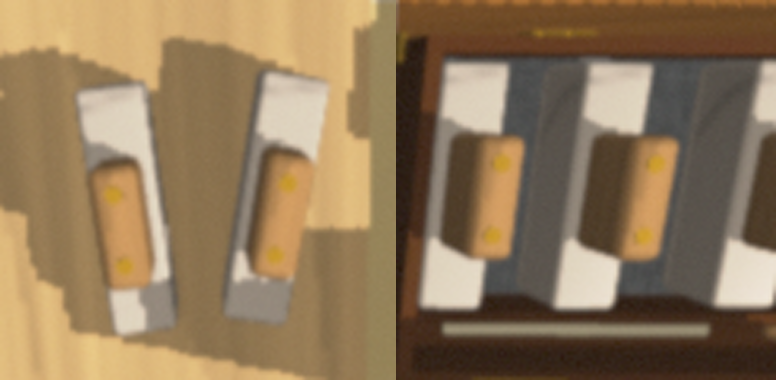

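Both loose weights measure as narrow (width 30–33 mm, against 44 mm for broad):
- A: about (526,-121), -11°
- B: about (528.6,-190.7), +5°

The red and yellow look-alikes lie off the board. The kept weights agree in both cameras, so gap_narrow_1 is at about (508.4,49.7) and gap_narrow_2 at about (514,198.8). I take A first.

```bash
python3 -m inch '[[[50,0,34],[8.9,0,0],-0.1],[[100,0,34],[8.9,0,0],-0.1],[[150,0,34],[8.9,0,0],-0.1],[[190,0,34],[8.9,0,0],-0.1],[[220,0,34],[8.9,0,0],-0.1],[[220,0,34],[8.9,0,0],-0.1],[[220,0,34],[8.9,0,0],-0.1]]' 30
python3 - <<'E'
from meas import *
s=st();b=arm.snapshot("wrist");c=arm.get_calibration("wrist");blobs(b,c,(120,60,420,330),56)
cv2.imwrite("pics/v8.png",b)
E
```

```text
clock: 12.5
tcp_pos: [527.1, -120.7, 110.0]
tool_rot: [[0.003, -0.981, 0.192], [-0.001, 0.192, 0.981], [-1.0, -0.004, -0.0]]
force: [-0.3, -0.1, -0.4]
width: 0.45
t 12.5 tcp [ 527.1 -120.7  110. ] w 0.4495210265617394 F [-0.3 -0.1 -0.4]
[[ 0.003 -0.981  0.192]
 [-0.001  0.192  0.981]
 [-1.    -0.004 -0.   ]]
px [168. 198.] xy [ 510.9 -188.5] size [69.  32.2] ang from x deg 19.5
px [256. 199.] xy [ 526.2 -120.8] size [117.2  29.9] ang from x deg -10.5
px [407. 142.] xy [505.8   6.9] size [117.4  16.3] ang from x deg -1.5
px [344. 123.] xy [496.8 -52.4] size [139.9  47.5] ang from x deg -0.9
```

View pics/v8.png

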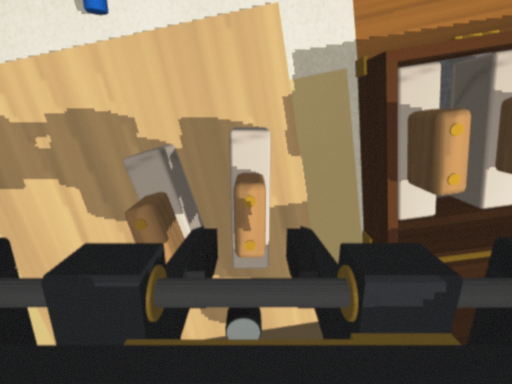

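A sits between the jaws at (250,200), aligned. B appears to have been knocked and is now more turned, at about (165,195), so I'll remeasure it later. Descending on A.

```bash
python3 -m inch '[[[15,0,0],[0,0,0],-0.1],[[30,0,0],[0,0,0],-0.1],[[42,0,0],[0,0,0],-0.1],[[50,0,0],[0,0,0],-0.1],[[54,0,0],[0,0,0],-0.1],[[56,0,0],[0,0,0],-0.1],[[56,0,0],[0,0,0],-0.1]]' 30
python3 -m inch '[[[0,0,0],[0,0,0],-1],[[0,0,0],[0,0,0],-1],[[0,0,0],[0,0,0],-1],[[0,0,0],[0,0,0],-1],[[0,0,0],[0,0,0],-1],[[0,0,0],[0,0,0],-1]]' 30
```

```text
clock: 13.42
tcp_pos: [527.7, -121.1, 54.4]
tool_rot: [[0.005, -0.981, 0.192], [-0.001, 0.192, 0.981], [-1.0, -0.005, -0.001]]
force: [-0.6, 0.6, -0.3]
width: 0.449
clock: 14.18
tcp_pos: [527.8, -121.3, 54.7]
tool_rot: [[0.005, -0.981, 0.193], [-0.002, 0.193, 0.981], [-1.0, -0.005, -0.001]]
force: [0.3, -0.2, 3.9]
width: 0.243
```

```bash
python3 -m inch '[[[-10,0,0],[0,0,0],-1],[[-40,0,0],[0,0,0],-1],[[-80,0,0],[0,0,0],-1],[[-120,0,0],[0,0,0],-1],[[-120,10,30],[-3,0,0],-1],[[-120,25,75],[-6,0,0],-1],[[-120,38,120],[-8.6,0,0],-1],[[-120,46,150],[-8.6,0,0],-1],[[-120,51,164],[-8.6,0,0],-1],[[-120,51,164],[-8.6,0,0],-1],[[-120,51,164],[-8.6,0,0],-1],[[-120,51,164],[-8.6,0,0],-1]]' 30
python3 - <<'E'
from meas import *
s=st();b=arm.snapshot("wrist");c=arm.get_calibration("wrist")
cv2.imwrite("pics/v9.png",b);hz=s["tcp_pos"][2]-54.5+56
print("held, z",hz);blobs(b,c,(190,60,310,290),hz)
print("row z54");blobs(b,c,(60,60,512,300),54)
E
```

```text
clock: 15.68
tcp_pos: [508.9, 47.8, 174.2]
tool_rot: [[0.005, -0.999, 0.046], [-0.003, 0.046, 0.999], [-1.0, -0.005, -0.003]]
force: [0.2, -0.6, -5.2]
width: 0.248
t 15.675 tcp [508.9  47.8 174.2] w 0.24754995382361733 F [ 0.2 -0.6 -5.2]
[[ 0.005 -0.999  0.046]
 [-0.003  0.046  0.999]
 [-1.    -0.005 -0.003]]
held, z 175.66319346214732
px [217. 224.] xy [502.   28.3] size [10.7  4.7] ang from x deg 87.4
px [240. 139.] xy [451.7  46.3] size [16.9  5. ] ang from x deg 87.3
px [268. 176.] xy [475.7  58.1] size [64.  43.6] ang from x deg -2.6
px [217. 139.] xy [452.4  34.1] size [19.6 17.9] ang from x deg -2.7
px [194.  86.] xy [422.4  23.1] size [26.9  6. ] ang from x deg -6.3
row z54
px [217. 224.] xy [552.2   9.5] size [18.8  8.2] ang from x deg 87.4
px [ 63. 202.] xy [ 521.3 -149.5] size [64.  13.8] ang from x deg -13.8
px [240. 139.] xy [463.3  41.3] size [29.9  8.9] ang from x deg 87.3
px [268. 176.] xy [505.8  62.2] size [113.  77.] ang from x deg -2.6
px [217. 139.] xy [464.5  19.7] size [34.6 31.7] ang from x deg -2.7
px [500. 185.] xy [518.8 314.7] size [117.4  29.5] ang from x deg -2.5
px [426. 178.] xy [515.  233.5] size [117.4  30.3] ang from x deg -2.6
px [361. 177.] xy [511.4 165.7] size [118.4  30.4] ang from x deg -2.7
px [171.  86.] xy [410.3 -22. ] size [52.4 49.1] ang from x deg 89.7
```

View pics/v9.png

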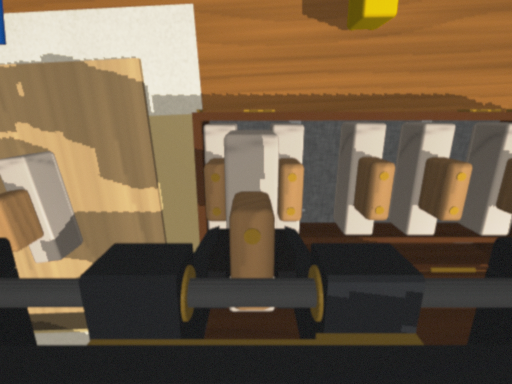

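Run:
```python
from meas import *
b=cv2.imread("pics/v9.png");c=arm.get_calibration("wrist")
for z in(166,171,176):
  print(z,[onz(c,u,v,z)[:2].round(1) for u,v in [(226,133),(278,133),(231,309),(273,309),(251,236)]])
cv2.imwrite("pics/v9c.png",cv2.resize(b[115:325,195:315],(460,800)[::1] and (340,595),interpolation=cv2.INTER_CUBIC))
```

```text
166 [array([447.7,  36.7]), array([449.2,  67.6]), array([572. ,  31.2]), array([573.3,  61.5]), array([515.2,  48.4])]
171 [array([447.4,  37.2]), array([448.8,  67.1]), array([567.9,  31.9]), array([569.3,  61.2]), array([512.9,  48.5])]
176 [array([447.1,  37.6]), array([448.4,  66.7]), array([563.9,  32.5]), array([565.2,  61. ]), array([510.5,  48.6])]
```

View pics/v9c.png

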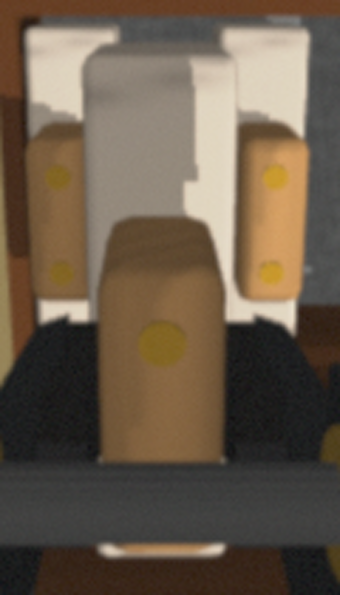

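Held slab measured at (508.3,49.3), yaw matching the row and 2.6 mm side clearance. Lowering in stages.

```bash
python3 -m inch '[[[20,0,0.7],[0,0,0],-1],[[40,0,1],[0,0,0],-1],[[55,0,1],[0,0,0],-1],[[65,0,1],[0,0,0],-1],[[72,0,1],[0,0,0],-1],[[78,0,1],[0,0,0],-1],[[84,0,1],[0,0,0],-1],[[84,0,1],[0,0,0],-1]]' 30
python3 -m inch '[[[6,0,0],[0,0,0],-1],[[12,0,0],[0,0,0],-1],[[18,0,0],[0,0,0],-1],[[24,0,0],[0,0,0],-1],[[28,0,0],[0,0,0],-1],[[32,0,0],[0,0,0],-1],[[32,0,0],[0,0,0],-1]]' 30
```

```text
clock: 16.73
tcp_pos: [509.2, 48.9, 89.9]
tool_rot: [[0.004, -0.999, 0.046], [-0.003, 0.046, 0.999], [-1.0, -0.004, -0.003]]
force: [-0.2, -0.0, -5.4]
width: 0.247
clock: 17.6
tcp_pos: [509.3, 49.3, 57.2]
tool_rot: [[0.004, -0.999, 0.045], [-0.002, 0.045, 0.999], [-1.0, -0.004, -0.002]]
force: [-0.1, 1.3, -7.2]
width: 0.249
```

```bash
python3 -m inch '[[[2,0,0],[0,0,0],-1],[[4,0,0],[0,0,0],-1],[[5,0,0],[0,0,0],-1],[[5,0,0],[0,0,0],-1]]' 30
python3 -m inch '[[[0.5,0,0],[0,0,0],-0.4],[[0.5,0,0],[0,0,0],-0.3],[[0,0,0],[0,0,0],-0.2],[[0,0,0],[0,0,0],-0.2],[[0,0,0],[0,0,0],-0.2]]' 30
```

```text
clock: 18.1
tcp_pos: [509.4, 49.7, 52.7]
tool_rot: [[0.004, -0.999, 0.045], [-0.002, 0.045, 0.999], [-1.0, -0.004, -0.001]]
force: [-1.1, 2.4, 3.9]
width: 0.246
clock: 18.73
tcp_pos: [509.9, 54.1, 53.6]
tool_rot: [[0.007, -0.999, 0.042], [0.004, 0.042, 0.999], [-1.0, -0.007, 0.004]]
force: [-3.2, 9.1, 7.9]
width: 0.406
```

Run:
```python
from meas import *
s=st();b=arm.snapshot("wrist");a=arm.snapshot("top");q=arm.snapshot("scene");c=arm.get_calibration("wrist")
blobs(b,c,(120,60,512,280),54)
cv2.imwrite("pics/v10.png",np.hstack([b[60:340,100:420],cv2.resize(q[100:240,240:400],(320,280),interpolation=cv2.INTER_CUBIC)]))
```

```text
t 18.725 tcp [509.9  54.1  53.6] w 0.4060606393560786 F [-3.2  9.1  7.9]
[[ 0.007 -0.999  0.042]
 [ 0.004  0.042  0.999]
 [-1.    -0.007  0.004]]
px [266. 254.] xy [525.   63.6] size [34.3  2.6] ang from x deg -1.7
px [189. 179.] xy [477.8  16.3] size [50.9 27.3] ang from x deg -1.6
px [245. 170.] xy [473.2  52.7] size [48.8 29.5] ang from x deg -4.3
px [173. 136.] xy [449.8  14. ] size [19.8  4.5] ang from x deg 87.5
px [313. 174.] xy [478.8  94.7] size [56.7 28.9] ang from x deg -2.5
px [431. 179.] xy [486.5 166. ] size [68.2 30. ] ang from x deg -2.6
px [140.  86.] xy [422.2  -1.6] size [26.7 24.5] ang from x deg -2.4
```

View pics/v10.png

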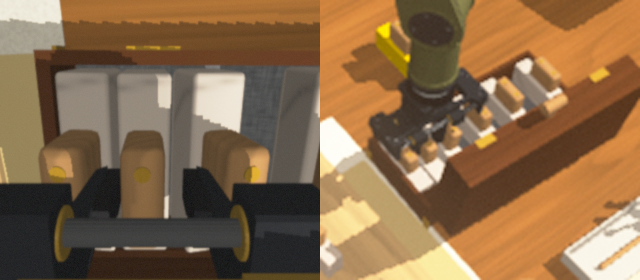

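The gripper's finger carriages touched the neighbours' grips as they opened and pushed kept_2 by roughly 10 mm. I'll narrow the jaws to just free the grip, rise, and then mend the row.

```bash
python3 -m inch '[[[0,0,-3],[0,0,0],-0.42],[[0,0,-3],[0,0,0],-0.42],[[0,0,-3],[0,0,0],-0.42]]' 30
python3 -m inch '[[[-4,0,0],[0,0,0],-0.42],[[-10,0,0],[0,0,0],-0.42],[[-20,0,0],[0,0,0],-0.42],[[-40,0,0],[0,0,0],-0.42],[[-70,0,0],[0,0,0],-0.42],[[-110,0,0],[0,0,0],-0.42],[[-150,0,0],[0,0,0],-0.42],[[-150,60,0],[0,0,0],-0.42],[[-150,60,0],[0,0,0],-0.42],[[-150,60,0],[0,0,0],-0.42]]' 30
python3 - <<'E'
from meas import *
s=st();b=arm.snapshot("wrist");c=arm.get_calibration("wrist");cv2.imwrite("pics/v11.png",b)
blobs(b,c,(120,60,512,330),54)
E
```

```text
clock: 19.25
tcp_pos: [509.8, 50.0, 53.5]
tool_rot: [[0.007, -0.999, 0.043], [0.003, 0.043, 0.999], [-1.0, -0.006, 0.003]]
force: [-1.0, -0.0, 0.2]
width: 0.289
clock: 20.5
tcp_pos: [449.4, 52.3, 203.8]
tool_rot: [[0.008, -0.999, 0.043], [0.003, 0.043, 0.999], [-1.0, -0.008, 0.003]]
force: [1.2, -0.6, 0.1]
width: 0.287
t 20.5 tcp [449.4  52.3 203.8] w 0.2868730069901653 F [ 1.2 -0.6  0.1]
[[ 0.008 -0.999  0.043]
 [ 0.003  0.043  0.999]
 [-1.    -0.008  0.003]]
px [467. 220.] xy [519.5 314.5] size [118.3  30.9] ang from x deg -2.8
px [402. 204.] xy [497.7 234.1] size [81.9 31.5] ang from x deg -2.5
px [275. 216.] xy [509.   84.9] size [118.   31.6] ang from x deg -2.6
px [241. 218.] xy [507.5  35.3] size [119.4  63.4] ang from x deg -2.6
px [344. 204.] xy [494.  166.3] size [83.  31.4] ang from x deg -2.6
px [166. 111.] xy [382.  -39.9] size [97.7 87.9] ang from x deg -0.3
```

View pics/v11.png

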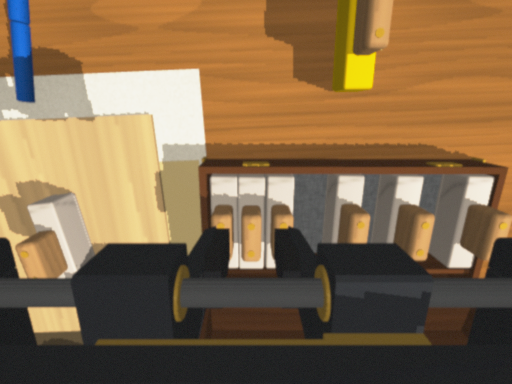

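kept_2 is back at (509,84.9), which is its place; kept_1 and A stand side by side, seated. B remains at about (50,245), partly hidden. Moving to look at B.

```bash
python3 -m inch '[[[-40,-5,-50],[0,0,0],0.8],[[-60,-10,-100],[0,0,0],0.8],[[-60,-15,-150],[0,0,0],0.8],[[-60,-19,-200],[0,0,0],0.8],[[-60,-19,-221],[0,0,0],0.8],[[-60,-19,-221],[0,0,0],0.8],[[-60,-19,-221],[0,0,0],0.8],[[-60,-19,-221],[0,0,0],0.8]]' 30
python3 - <<'E'
from meas import *
s=st();b=arm.snapshot("wrist");c=arm.get_calibration("wrist");cv2.imwrite("pics/v12.png",b)
blobs(b,c,(120,60,380,330),56)
E
```

```text
clock: 21.55
tcp_pos: [459.7, -167.7, 263.1]
tool_rot: [[0.009, -0.999, 0.04], [0.004, 0.04, 0.999], [-1.0, -0.009, 0.004]]
force: [-0.7, 0.8, -0.3]
width: 0.898
t 21.55 tcp [ 459.7 -167.7  263.1] w 0.8982681620857119 F [-0.7  0.8 -0.3]
[[ 0.009 -0.999  0.04 ]
 [ 0.004  0.04   0.999]
 [-1.    -0.009  0.004]]
px [162. 317.] xy [ 697.6 -320. ] size [57.4 17.3] ang from x deg 87.4
px [289. 317.] xy [ 709.4 -120. ] size [182.8  41.7] ang from x deg -89.7
px [236. 250.] xy [ 581.2 -194. ] size [17.5 10.9] ang from x deg -84.6
px [375. 223.] xy [546.4   6. ] size [35.2 12.9] ang from x deg 4.6
px [239. 202.] xy [ 516.7 -191.7] size [94.6 31.9] ang from x deg 5.4
px [253.  91.] xy [ 379.1 -177.6] size [301.9  94. ] ang from x deg 89.6
```

View pics/v12.png

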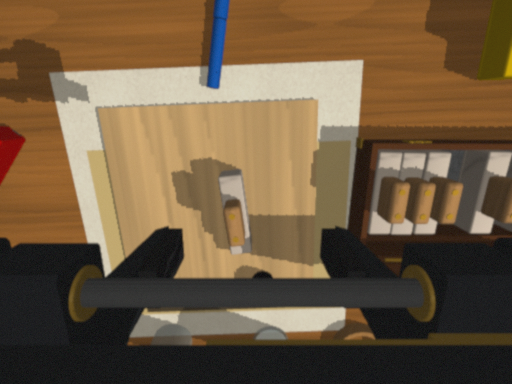

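B hasn't moved: it is at (529.3,-190.5), 5.3°. The earlier apparent turn was perspective. I use the same grasp as for A and will release with a small opening.

```bash
python3 -m inch '[[[0,-35,-10],[-4,0.2,0.5],-0.1],[[30,-69,-21],[-7.5,0.2,0.5],-0.1],[[80,-69,-21],[-7.5,0.2,0.5],-0.1],[[120,-69,-21],[-7.5,0.2,0.5],-0.1],[[150,-69,-21],[-7.5,0.2,0.5],-0.1],[[150,-69,-21],[-7.5,0.2,0.5],-0.1],[[150,-69,-21],[-7.5,0.2,0.5],-0.1]]' 30
python3 - <<'E'
from meas import *
s=st();b=arm.snapshot("wrist");c=arm.get_calibration("wrist")
blobs(b,c,(200,60,310,330),56);print(tool(s,[529.5,-190.7,54.5]))
E
```

```text
clock: 22.48
tcp_pos: [530.0, -190.7, 114.8]
tool_rot: [[0.002, -0.996, -0.091], [-0.0, -0.091, 0.996], [-1.0, -0.002, -0.0]]
force: [-0.3, 0.1, -0.2]
width: 0.449
t 22.475 tcp [ 530.  -190.7  114.8] w 0.4487566496741179 F [-0.3  0.1 -0.2]
[[ 0.002 -0.996 -0.091]
 [-0.    -0.091  0.996]
 [-1.    -0.002 -0.   ]]
px [241. 256.] xy [ 577.9 -193.4] size [19.4 18.6] ang from x deg -86.0
px [258. 176.] xy [ 516.6 -192.6] size [94.1 29.5] ang from x deg 6.1
[60.3  0.7  0.1]
```

```bash
python3 -m inch '[[[20,0,0],[0,0,0],-0.1],[[40,0,0],[0,0,0],-0.1],[[52,0,0],[0,0,0],-0.1],[[58,0,0],[0,0,0],-0.1],[[60,0,0],[0,0,0],-0.1],[[60,0,0],[0,0,0],-0.1],[[60,0,0],[0,0,0],-1],[[60,0,0],[0,0,0],-1],[[60,0,0],[0,0,0],-1],[[60,0,0],[0,0,0],-1],[[60,0,0],[0,0,0],-1],[[60,0,0],[0,0,0],-1]]' 30
python3 -c "
from h import *
s=st();print(tool(s,[515.2,199,174]))"
```

```text
clock: 24.02
tcp_pos: [530.7, -191.3, 55.4]
tool_rot: [[0.004, -0.996, -0.09], [-0.001, -0.09, 0.996], [-1.0, -0.004, -0.001]]
force: [0.2, -0.7, 4.2]
width: 0.246
t 24.025 tcp [ 530.7 -191.3   55.4] w 0.24583212320783987 F [ 0.2 -0.7  4.2]
[[ 0.004 -0.996 -0.09 ]
 [-0.001 -0.09   0.996]
 [-1.    -0.004 -0.001]]
[-118.9  -20.3  390. ]
```

```bash
python3 -m inch '[[[-10,0,0],[0,0,0],-1],[[-40,0,0],[0,0,0],-1],[[-80,0,0],[0,0,0],-1],[[-120,0,0],[0,0,0],-1],[[-122,-3,45],[2,0,0.2],-1],[[-122,-6,95],[4,0,0.2],-1],[[-122,-9,145],[6,0,0.2],-1],[[-122,-12,195],[8,0,0.2],-1],[[-121,-15,245],[8,0,0.2],-1],[[-120,-17,295],[8,0,0.2],-1],[[-120,-19,340],[8,0,0.2],-1],[[-120,-20,375],[8,0,0.2],-1],[[-119,-20,390],[8,0,0.2],-1],[[-119,-20,390],[8,0,0.2],-1],[[-119,-20,390],[8,0,0.2],-1],[[-119,-20,390],[8,0,0.2],-1]]' 30
python3 - <<'E'
from meas import *
s=st();b=arm.snapshot("wrist");c=arm.get_calibration("wrist");cv2.imwrite("pics/v13.png",b)
blobs(b,c,(60,60,512,300),54);print("held");blobs(b,c,(190,60,310,300),170)
cv2.imwrite("pics/v13c.png",cv2.resize(b[105:325,150:360],(572,600),interpolation=cv2.INTER_CUBIC))
E
```

```text
clock: 26.02
tcp_pos: [515.2, 196.8, 173.9]
tool_rot: [[-0.0, -0.999, 0.052], [-0.002, 0.052, 0.999], [-1.0, -0.0, -0.002]]
force: [0.1, 0.6, -5.8]
width: 0.246
t 26.025 tcp [515.2 196.8 173.9] w 0.24602906965765833 F [ 0.1  0.6 -5.8]
[[-0.    -0.999  0.052]
 [-0.002  0.052  0.999]
 [-1.    -0.    -0.002]]
px [ 91. 145.] xy [466.3  38. ] size [61.8 36.8] ang from x deg 87.0
px [138. 195.] xy [507.8  60.5] size [119.1 111.4] ang from x deg -3.0
px [361. 178.] xy [518.9 315.4] size [118.6  30.6] ang from x deg -2.7
px [254. 176.] xy [510.6 200.9] size [119.   99.5] ang from x deg -2.6
px [64. 88.] xy [410.3  27.3] size [45.9 11.4] ang from x deg -13.9
held
px [254. 176.] xy [482.9 201.4] size [69.8 58.4] ang from x deg -2.6
```

Run:
```python
from meas import *
b=cv2.GaussianBlur(cv2.imread("pics/v13.png"),(3,3),0);c=arm.get_calibration("wrist")
for v in (145,155,165,175): print(v,[int(x) for x in b[v,180:330:2].mean(1)])
for v in (309,313): print(v,[int(x) for x in b[v,216:292:2].mean(1)])
```

```text
145 [90, 88, 90, 88, 89, 96, 100, 99, 98, 100, 97, 95, 124, 204, 230, 231, 232, 232, 232, 233, 233, 230, 172, 134, 140, 142, 145, 147, 149, 151, 152, 153, 154, 154, 155, 155, 154, 154, 155, 155, 162, 210, 229, 230, 230, 231, 231, 233, 233, 228, 231, 232, 232, 233, 233, 233, 233, 233, 233, 233, 234, 218, 127, 94, 90, 93, 97, 96, 94, 92, 93, 93, 96, 96, 96]
155 [97, 94, 91, 94, 96, 96, 95, 94, 93, 95, 94, 94, 108, 147, 161, 162, 163, 164, 173, 195, 205, 217, 174, 147, 157, 162, 161, 161, 162, 162, 161, 162, 162, 163, 163, 162, 162, 163, 163, 163, 163, 191, 232, 233, 234, 233, 233, 234, 234, 199, 166, 171, 182, 197, 200, 222, 231, 232, 233, 233, 234, 211, 113, 89, 94, 94, 93, 95, 93, 95, 98, 98, 94, 90, 90]
165 [90, 92, 92, 93, 95, 97, 98, 98, 95, 98, 96, 97, 97, 101, 104, 105, 104, 103, 106, 111, 114, 112, 118, 144, 158, 163, 162, 162, 163, 163, 163, 163, 162, 163, 163, 163, 162, 162, 162, 163, 162, 189, 231, 233, 233, 233, 233, 235, 231, 154, 84, 95, 113, 126, 128, 128, 130, 137, 144, 146, 149, 143, 107, 98, 95, 94, 96, 96, 96, 97, 98, 93, 93, 90, 92]
175 [91, 93, 94, 94, 94, 96, 95, 96, 94, 92, 95, 95, 93, 102, 107, 109, 107, 106, 107, 107, 114, 116, 116, 141, 157, 163, 162, 163, 163, 162, 162, 162, 163, 161, 162, 162, 162, 163, 162, 190, 231, 233, 233, 233, 233, 234, 234, 235, 229, 144, 88, 110, 136, 155, 156, 156, 156, 156, 167, 178, 178, 175, 129, 94, 97, 97, 94, 95, 98, 96, 93, 95, 94, 96, 94]
309 [51, 51, 51, 50, 50, 52, 53, 72, 114, 139, 135, 123, 122, 122, 121, 121, 121, 121, 122, 120, 121, 121, 121, 121, 122, 121, 120, 106, 80, 56, 53, 51, 50, 49, 50, 50, 50, 50]
313 [45, 46, 46, 46, 47, 47, 46, 45, 46, 46, 45, 45, 46, 47, 47, 46, 46, 46, 47, 47, 47, 46, 47, 46, 46, 46, 47, 46, 47, 46, 45, 46, 45, 46, 46, 47, 47, 47]
```

Run:
```python
from meas import *
c=arm.get_calibration("wrist")
f=lambda u,v,z:onz(c,u,v,z)[:2]
n=(f(225,160,170)+f(278.5,160,170))/2; e=(f(231.5,309,170)+f(271.5,309,170))/2
print("held",n,e,"w",f(278.5,160,170)-f(225,160,170),"ang",np.degrees(np.arctan2(e[1]-n[1],e[0]-n[0])))
g=(f(205,145,54)+f(303.5,145,54))/2;print("gap",g,"at x=514:",g[1]-(514-g[0])*np.tan(np.radians(2.6)))
m=n+(514-n[0])/(e[0]-n[0])*(e-n);print("held at 514",m)
```

```text
held [470.27316098 200.62177236] [575.33460912 194.93851995] w [ 1.66663042 31.87265401] ang -3.0963718944003396
gap [474.09592327 202.7588412 ] at x=514: 200.94680768061656
held at 514 [514.         198.25638841]
```

```bash
python3 -m inch '[[[20,1,2],[-0.4,0,0],-1],[[40,1,2],[-0.4,0,0],-1],[[55,1,2],[-0.4,0,0],-1],[[65,1,2.1],[-0.4,0,0],-1],[[72,1,2.1],[-0.4,0,0],-1],[[78,1,2.1],[-0.4,0,0],-1],[[84,1,2.1],[-0.4,0,0],-1],[[84,1,2.1],[-0.4,0,0],-1]]' 30
python3 -m inch '[[[6,0,0],[0,0,0],-1],[[12,0,0],[0,0,0],-1],[[18,0,0],[0,0,0],-1],[[24,0,0],[0,0,0],-1],[[28,0,0],[0,0,0],-1],[[32,0,0],[0,0,0],-1],[[34,0,0],[0,0,0],-1],[[34,0,0],[0,0,0],-1]]' 30
```

```text
clock: 27.08
tcp_pos: [514.1, 199.1, 89.7]
tool_rot: [[-0.0, -0.999, 0.045], [-0.002, 0.045, 0.999], [-1.0, 0.0, -0.002]]
force: [-0.1, -0.1, -4.9]
width: 0.247
clock: 28.08
tcp_pos: [513.7, 198.9, 55.0]
tool_rot: [[-0.002, -0.999, 0.044], [-0.003, 0.044, 0.999], [-1.0, 0.002, -0.003]]
force: [-0.8, 0.4, -5.8]
width: 0.247
```

```bash
python3 -m inch '[[[1,0,0],[0,0,0],-1],[[2,0,0],[0,0,0],-1],[[2.5,0,0],[0,0,0],-1],[[2.5,0,0],[0,0,0],-1]]' 30
python3 -m inch '[[[0,0,0],[0,0,0],-0.42],[[0,0,0],[0,0,0],-0.42],[[0,0,0],[0,0,0],-0.42],[[0,0,0],[0,0,0],-0.42]]' 30
```

```text
clock: 28.58
tcp_pos: [513.4, 198.9, 53.4]
tool_rot: [[-0.002, -0.999, 0.044], [-0.003, 0.044, 0.999], [-1.0, 0.001, -0.003]]
force: [-2.2, -0.5, 4.3]
width: 0.248
clock: 29.08
tcp_pos: [513.9, 199.0, 53.5]
tool_rot: [[-0.001, -0.999, 0.044], [-0.003, 0.044, 0.999], [-1.0, 0.001, -0.003]]
force: [0.2, 0.5, 1.1]
width: 0.289
```

```bash
python3 -m inch '[[[-4,0,0],[0,0,0],-0.42],[[-10,0,0],[0,0,0],-0.42],[[-20,0,0],[0,0,0],-0.42],[[-40,0,0],[0,0,0],-0.42],[[-80,0,0],[0,0,0],-0.42],[[-130,0,0],[0,0,0],-0.42],[[-180,0,0],[0,0,0],-0.42],[[-220,30,-20],[0,0,0],-0.42],[[-220,80,-35],[0,0,0],-0.42],[[-220,80,-35],[0,0,0],-0.42],[[-220,80,-35],[0,0,0],-0.42]]' 30
python3 - <<'E'
from meas import *
s=st();b=arm.snapshot("wrist");c=arm.get_calibration("wrist");cv2.imwrite("pics/v14.png",b)
a=arm.snapshot("top");cv2.imwrite("pics/top2.png",a)
print("wrist");blobs(b,c,(100,100,420,300),54)
print("top");blobs(a,arm.get_calibration("top"),(90,150,225,205),54,70,120,30)
hsv=cv2.cvtColor(b,cv2.COLOR_BGR2HSV)
# edges along row near front ends of slabs, x=465 and along z=54 
o=np.array([513,164.8]);yd=np.array([.045,.999]);xd=np.array([.999,-.045])
for ox in(-52,-45,45):
  vals=[]
  for t in np.arange(-168,169,4):
    p=o+xd*ox+yd*t;u,v=proj(c,[*p,54]).round().astype(int);vals.append(int(b[v,u].mean()) if 0<=v<384 and 0<=u<512 else -1)
  print(ox,vals)
E
```

```text
clock: 30.45
tcp_pos: [433.4, 168.5, 274.3]
tool_rot: [[0.001, -0.999, 0.044], [-0.002, 0.044, 0.999], [-1.0, -0.001, -0.002]]
force: [1.7, 0.5, -0.2]
width: 0.289
t 30.45 tcp [433.4 168.5 274.3] w 0.289330963425843 F [ 1.7  0.5 -0.2]
[[ 0.001 -0.999  0.044]
 [-0.002  0.044  0.999]
 [-1.    -0.001 -0.002]]
wrist
px [351. 208.] xy [507.9 315.7] size [97.5 31.1] ang from x deg -2.8
px [297. 199.] xy [489.6 235.6] size [68.3 31.9] ang from x deg -2.6
px [262. 214.] xy [512.1 183.3] size [120.8  65.6] ang from x deg -2.6
px [181. 204.] xy [495.8  56.8] size [103.3  98.3] ang from x deg 88.3
px [118. 134.] xy [381.8  -9.9] size [89.6 55.1] ang from x deg -1.4
top
px [204. 182.] xy [508.7  50.9] size [122.8 100.2] ang from x deg -2.4
px [158. 166.] xy [557.7 190.2] size [113.8  59. ] ang from x deg 64.0
-52 [79, 62, 154, 213, 219, 224, 223, 225, 227, 230, 192, 213, 220, 222, 221, 223, 226, 229, 141, 206, 218, 223, 225, 225, 226, 229, 202, 102, 94, 92, 91, 88, 92, 97, 95, 97, 94, 96, 97, 181, 216, 223, 226, 227, 229, 229, 226, 163, 221, 225, 227, 229, 230, 231, 227, 106, 177, 215, 221, 226,
[... 176 characters left out ...]
 229, 229, 230, 230, 231, 231, 156, 222, 228, 229, 230, 230, 230, 231, 210, 102, 89, 92, 95, 91, 91, 92, 95, 94, 95, 94, 106, 199, 229, 223, 229, 230, 230, 231, 226, 178, 229, 229, 230, 230, 229, 231, 224, 119, 210, 228, 228, 230, 230, 230, 231, 203, 91, 91, 95, 94, 94, 96, 93, 92, 89, 95, 90, 97, 142, 228, 229, 230, 231, 232, 233, 225, 57]
45 [32, 35, 37, 36, 36, 32, 32, 33, 36, 34, 36, 40, 35, 36, 35, 38, 32, 36, 152, 175, 70, 38, 31, 34, 36, 33, 25, 31, 32, 31, 30, 29, 27, 28, 38, 43, 45, 45, 53, 222, 202, 196, 195, 195, 201, 230, 168, 162, 231, 231, 226, 54, 31, 31, 31, 32, 32, 30, 32, 32, 37, 37, 36, 34, 36, 37, 42, 34, 30, 34, 37, 35, 35, 34, 33, 31, 33, 35, 36, 35, 36, 33, 33, 33, 35]
```

Row check: all seven weights are in line and A and B fill the two narrow gaps. kept_1 is about 3 mm off and the others are in place. Now back to the pull to shut the lid.

```bash
python3 -m inch '[[[-40,-20,0],[0,0,0],0.3],[[-70,-60,0],[0,0,0],0.3],[[-70,-110,0],[0,0,0],0.3],[[-70,-160,0],[0,0,0],0.3],[[-70,-205,0],[0,0,0],0.3],[[-70,-231,-0.6],[0,0,0],0.3],[[-70,-231,-0.6],[0,0,0],0.3],[[-70,-231,-0.6],[0,0,0],0.3],[[-70,-231,-0.6],[0,0,0],0.3]]' 25
python3 - <<'E'
from h import *
s=st();print(tool(s,[664.7,157.7,228.4]))
b=arm.snapshot("wrist");c=arm.get_calibration("wrist")
# where the pull should appear
print([proj(c,[664.7+dx,157.7+dy,255]).round() for dx,dy in((0,-18),(0,18),(-10,0))])
hsv=cv2.cvtColor(b,cv2.COLOR_BGR2HSV)
for v in range(200,290,8): print(v,[tuple(hsv[v,u]) and int(hsv[v,u,2]) for u in range(190,320,5)])
E
```

```text
clock: 31.68
tcp_pos: [663.9, 158.4, 344.4]
tool_rot: [[0.001, -0.999, 0.044], [-0.001, 0.044, 0.999], [-1.0, -0.001, -0.001]]
force: [0.1, -0.3, 0.4]
width: 0.652
t 31.675 tcp [663.9 158.4 344.4] w 0.6521555128745234 F [ 0.1 -0.3  0.4]
[[ 0.001 -0.999  0.044]
 [-0.001  0.044  0.999]
 [-1.    -0.001 -0.001]]
[116.   -0.8  -0.5]
[array([231., 195.]), array([269., 193.]), array([250., 183.])]
200 [125, 124, 126, 125, 126, 125, 124, 125, 126, 125, 125, 125, 119, 118, 118, 118, 119, 119, 114, 118, 118, 117, 117, 116, 120, 120]
208 [138, 140, 141, 140, 143, 140, 140, 136, 130, 136, 132, 128, 128, 129, 128, 126, 128, 127, 128, 127, 128, 128, 126, 127, 128, 129]
216 [113, 174, 193, 194, 193, 191, 146, 122, 122, 121, 123, 122, 121, 122, 121, 124, 122, 123, 123, 122, 123, 122, 123, 123, 124, 125]
224 [169, 218, 146, 190, 190, 187, 176, 119, 119, 231, 239, 239, 239, 238, 239, 239, 239, 239, 239, 238, 239, 238, 202, 186, 176, 200]
232 [32, 29, 43, 172, 187, 185, 182, 116, 117, 229, 239, 239, 238, 239, 238, 239, 239, 239, 238, 239, 239, 236, 234, 33, 33, 32]
240 [36, 29, 34, 183, 192, 192, 190, 124, 122, 197, 238, 239, 239, 185, 220, 222, 222, 222, 220, 220, 225, 226, 221, 26, 34, 32]
248 [33, 25, 30, 197, 198, 199, 202, 129, 129, 170, 237, 239, 239, 239, 238, 239, 239, 239, 239, 239, 238, 239, 230, 30, 25, 33]
256 [30, 29, 30, 202, 201, 198, 197, 127, 123, 143, 235, 238, 239, 239, 182, 189, 186, 204, 189, 194, 204, 212, 185, 29, 32, 31]
264 [31, 30, 118, 198, 198, 195, 201, 131, 128, 130, 226, 239, 239, 239, 213, 244, 244, 244, 244, 243, 243, 244, 244, 41, 32, 29]
272 [36, 32, 192, 190, 186, 185, 190, 150, 128, 129, 227, 239, 238, 238, 239, 239, 238, 238, 238, 238, 238, 239, 239, 228, 31, 30]
280 [58, 59, 57, 58, 57, 60, 61, 57, 60, 60, 57, 60, 62, 58, 61, 61, 60, 61, 59, 61, 56, 61, 60, 60, 59, 60]
288 [70, 68, 68, 68, 69, 68, 70, 70, 71, 69, 68, 68, 70, 68, 70, 67, 70, 71, 68, 67, 68, 67, 68, 70, 69, 67]
```

Run:
```python
from h import *
t=arm.get_calibration("top");c=arm.get_calibration("wrist")
print("exp top",proj(t,[664.7,157.7,253]).round(1),"exp top shifted 28up",proj(t,[664.7,157.7,280]).round(1))
def blobs2(img,roi,lo,hi,mn):
    x0,y0,x1,y1=roi;h=cv2.cvtColor(img,cv2.COLOR_BGR2HSV)[y0:y1,x0:x1]
    m=cv2.inRange(h,lo,hi);n,l,st_,ce=cv2.connectedComponentsWithStats(m)
    for i in range(1,n):
        if st_[i,4]>mn:print(st_[i,:4]+[x0,y0,0,0],st_[i,4],ce[i].round(1)+[x0,y0],h[l==i].mean(0).round())
for f in("pics/top1.png","pics/top2.png"):
    print(f);blobs2(cv2.imread(f),(120,85,190,135),(8,40,150),(25,200,255),25)
b=arm.snapshot("wrist");cv2.imwrite("pics/w15.png",b)
print("wrist");blobs2(b,(150,100,360,280),(8,40,140),(25,170,255),60)
h=cv2.cvtColor(b,cv2.COLOR_BGR2HSV)
for v in range(100,224,8):print(v,[(int(h[v,u,1]),int(h[v,u,2])) for u in range(210,300,10)])
```

```text
exp top [151.7 102.2] exp top shifted 28up [148.5  97.6]
pics/top1.png
[143  85  34   3] 75 [158.8  85.7] [ 15.  79. 163.]
[143 100  15   7] 85 [150.2 103.1] [ 16. 103. 172.]
pics/top2.png
[143  85  34   2] 35 [159.1  85. ] [ 16.  89. 166.]
[143 101  15   5] 70 [150.1 103. ] [ 16. 105. 168.]
wrist
[173 110  88   8] 612 [216.8 113. ] [ 21.  60. 178.]
[280 114  54   3] 156 [306.9 115. ] [ 16. 130. 145.]
[231 179  41  19] 773 [251.1 188. ] [ 16. 133. 205.]
[150 208  59  50] 647 [177.  226.9] [ 16. 141. 186.]
[233 220   5  58] 85 [235.2 249.3] [ 15.  76. 173.]
[254 235  48   8] 281 [277.9 238.2] [ 16. 103. 195.]
[260 255  44  10] 107 [281.4 257.4] [ 23.  48. 212.]
100 [(39, 152), (3, 94), (6, 88), (6, 88), (39, 152), (37, 150), (16, 97), (18, 101), (42, 177)]
108 [(132, 79), (148, 79), (132, 79), (142, 81), (138, 83), (146, 82), (155, 84), (161, 84), (163, 119)]
116 [(59, 176), (58, 176), (62, 177), (59, 176), (60, 175), (71, 140), (142, 81), (125, 133), (128, 140)]
124 [(150, 78), (148, 79), (140, 80), (150, 80), (147, 80), (156, 80), (145, 81), (159, 82), (166, 80)]
132 [(156, 80), (14
[... 583 characters left out ...]
, 126), (162, 124), (159, 120)]
180 [(160, 83), (161, 81), (144, 85), (134, 170), (131, 169), (130, 172), (133, 163), (166, 120), (166, 120)]
188 [(157, 114), (161, 114), (154, 126), (131, 228), (131, 228), (130, 230), (132, 222), (164, 120), (166, 121)]
196 [(166, 123), (171, 124), (161, 125), (135, 191), (135, 193), (137, 192), (137, 182), (164, 121), (162, 120)]
204 [(165, 128), (170, 129), (165, 127), (168, 129), (171, 128), (167, 130), (170, 129), (168, 129), (171, 127)]
212 [(173, 204), (171, 155), (166, 132), (165, 130), (169, 125), (161, 122), (147, 120), (136, 116), (107, 117)]
220 [(173, 195), (173, 181), (165, 122), (30, 188), (28, 211), (20, 224), (19, 232), (17, 237), (25, 221)]
```

The pull shows in the wrist image at (251,188), where it was expected, so the lid has stayed open. Descend and grip.

```bash
python3 -m inch '[[[40,0,0],[0,0,0],0.3],[[80,0,0],[0,0,0],0.3],[[100,-1,0],[0,0,0],0.3],[[110,-1,0],[0,0,0],0.3],[[116,-1,0],[0,0,0],0.3],[[116,-1,0],[0,0,0],0.3],[[116,-1,0],[0,0,0],-1],[[116,-1,0],[0,0,0],-1],[[116,-1,0],[0,0,0],-1],[[116,-1,0],[0,0,0],-1],[[116,-1,0],[0,0,0],-1],[[116,-1,0],[0,0,0],-1]]' 25
python3 -c "
from h import *
s=st()
p=np.array(s['tcp_pos']);p0=np.array([415.5,169.0,53.0]);print(tool(s,p0))
# arc from shut pull pose: hinge = p0 + xd*199 - z20
xd=np.array([.999,-.044,0]);H=p0+xd*199-[0,0,20];d=p-H;th=np.arctan2(d[2],-(d@xd));print('lid angle',th-.1,np.hypot(d[2],d@xd))
R=np.array(s['tool_rot']);f=np.arctan2(20,199)
for a in np.linspace(th,f,21)[1:]:
    q=H-xd*200*np.cos(a)+[0,0,200*np.sin(a)];print(np.round(R.T@(q-p)).astype(int).tolist(),end=' ')
"
```

```text
clock: 33.28
tcp_pos: [665.5, 157.6, 229.2]
tool_rot: [[0.002, -0.999, 0.044], [-0.002, 0.044, 0.999], [-1.0, -0.002, -0.002]]
force: [-1.0, -1.5, 5.7]
width: 0.407
t 33.275 tcp [665.5 157.6 229.2] w 0.4071457482480537 F [-1.  -1.5  5.7]
[[ 0.002 -0.999  0.044]
 [-0.002  0.044  0.999]
 [-1.    -0.002 -0.002]]
[175.7 250.6   0.5]
lid angle 1.7262837184160849 202.73278661778568
[-1, 18, 0] [-3, 35, 0] [-4, 52, 0] [-3, 69, 0] [-1, 86, 0] [3, 103, 0] [8, 120, 0] [15, 136, 0] [22, 151, 0] [32, 165, 0] [42, 179, 0] [54, 192, 0] [66, 204, 0] [80, 214, 0] [94, 224, 0] [110, 232, 0] [125, 239, 0] [142, 244, 0] [159, 248, 1] [176, 251, 1]
```

```bash
python3 -m inch '[[[-1,18,0],[0,0,0],-1],[[-3,35,0],[0,0,0],-1],[[-4,52,0],[0,0,0],-1],[[-3,69,0],[0,0,0],-1],[[-1,86,0],[0,0,0],-1],[[3,103,0],[0,0,0],-1],[[8,120,0],[0,0,0],-1],[[15,136,0],[0,0,0],-1],[[22,151,0],[0,0,0],-1],[[32,165,0],[0,0,0],-1],[[42,179,0],[0,0,0],-1],[[54,192,0],[0,0,0],-1],[[66,204,0],[0,0,0],-1],[[80,214,0],[0,0,0],-1],[[94,224,0],[0,0,0],-1],[[110,232,0],[0,0,0],-1],[[125,239,0],[0,0,0],-1],[[134,242,0],[0,0,0],-1],[[142,244,0],[0,0,0],-1],[[142,244,0],[0,0,0],-1]]' 30
```

```text
clock: 35.78
tcp_pos: [421.6, 168.7, 86.1]
tool_rot: [[0.001, -0.999, 0.044], [-0.002, 0.044, 0.999], [-1.0, -0.001, -0.002]]
force: [-0.0, 1.0, -4.8]
width: 0.408
```

```bash
python3 -m inch '[[[8,2,0],[0,0,0],-1],[[16,4,0],[0,0,0],-1],[[22,5,0],[0,0,0],-1],[[27,6,0],[0,0,0],-1],[[31,6,0],[0,0,0],-1],[[34,6,0],[0,0,0],-1],[[35,6,0],[0,0,0],-1],[[35,6,0],[0,0,0],-1]]' 30
```

```text
clock: 36.78
tcp_pos: [415.4, 168.9, 53.2]
tool_rot: [[0.002, -0.999, 0.043], [-0.001, 0.043, 0.999], [-1.0, -0.002, -0.001]]
force: [-3.9, -0.1, 31.8]
width: 0.406
```

The lid is firmly shut: the TCP is back at 53.2 (53.0 at the start) with 32 N of push-back. Release and withdraw.

```bash
python3 -m inch '[[[0,0,0],[0,0,0],0.3],[[0,0,0],[0,0,0],0.3],[[0,0,0],[0,0,0],0.3],[[0,0,0],[0,0,0],0.3],[[0,0,0],[0,0,0],0.3],[[-30,0,0],[0,0,0],0.3],[[-70,0,0],[0,0,0],0.3],[[-120,0,0],[0,0,0],0.3],[[-180,0,0],[0,0,0],0.3],[[-200,20,0],[0,0,0],0.3],[[-200,20,0],[0,0,0],0.3],[[-200,20,0],[0,0,0],0.3]]' 25
python3 - <<'E'
from h import *
s=st();b=arm.snapshot("wrist");c=arm.get_calibration("wrist");cv2.imwrite("pics/w16.png",b)
h=cv2.cvtColor(b,cv2.COLOR_BGR2HSV);m=cv2.inRange(h[100:280,150:360],(8,40,140),(25,150,255))
n,l,q,ce=cv2.connectedComponentsWithStats(m)
for i in range(1,n):
    if q[i,4]>150:print(q[i,:4]+[150,100,0,0],ce[i]+[150,100])
print("pull exp at z78",proj(c,[416,169.5,78]),"if 0.04rad",proj(c,[416,169.5,86]))
# lid-top front edge: dark front face vs lid top, along column
x=np.array([.999,-.044]);
for t in(-100,100):
    e=np.array([513,164.8])-x*71.5-0*x+np.array([.044,.999])*t
    u,v=proj(c,[*e,114]).round().astype(int);print("lid edge exp row",v,"col",u,[int(k) for k in b[v-12:v+13,u].mean(1)])
E
```

```text
clock: 38.28
tcp_pos: [395.0, 169.6, 252.2]
tool_rot: [[0.001, -0.999, 0.043], [-0.002, 0.043, 0.999], [-1.0, -0.001, -0.002]]
force: [-0.3, 1.6, -0.3]
width: 0.653
t 38.275 tcp [395.  169.6 252.2] w 0.653416384022695 F [-0.3  1.6 -0.3]
[[ 0.001 -0.999  0.043]
 [-0.002  0.043  0.999]
 [-1.    -0.001 -0.002]]
[242 100  18  16] [250.57264957 107.58547009]
[237 182  31  29] [252.02021773 192.93934681]
pull exp at z78 [251.83840044 190.52440403] if 0.04rad [251.8296863  192.27416901]
lid edge exp row 220 col 165 [72, 51, 46, 50, 46, 45, 48, 52, 50, 50, 53, 67, 87, 91, 92, 91, 90, 91, 91, 91, 86, 90, 92, 93, 91]
lid edge exp row 220 col 338 [88, 60, 50, 52, 50, 49, 44, 47, 49, 48, 51, 59, 76, 90, 93, 91, 91, 93, 92, 90, 88, 89, 86, 88, 89]
```

```bash
python3 -c "
from rig import arm
print(arm.job_done(),arm.read_state()['clock'])"
```

```text
the job is handed in; nothing more can be done
the job is handed in; nothing more can be done
```

The job is handed in at about 38 s of robot time: both weights on the board are in narrow gaps and the lid is shut. No verdict was reported.

**What I did:** I opened the lid to about 1.72 rad. The only two weights on the board both measured as narrow. One went into gap_narrow_1 and the other into gap_narrow_2. I then led the lid down by its pull, released it and moved the arm clear.

**Last checks:**
- **Seating:** Both weights let go at about floor height, and seen from the wrist camera each sits within about 3 mm of its gap centre. These are camera estimates.
- **Lid:** The pull was back within 0.2 mm of its starting height, with 32 N of push-back. The lid edge is where a shut lid should be.

**What went wrong or disagreed:**
- **Fingertips:** They sit about 25 mm higher than the stated tool geometry, so my first grip on the lid pull closed on nothing. I repeated it lower.
- **Kept weights:** While I released the first weight, the gripper pushed kept_2 about 12 mm aside. It came back to within about 1 mm of its place as I narrowed the jaws. kept_1 ended about 3–5 mm off, within the 15 mm allowed.
- **No visual check of the last steps:** I used up the 16 viewable pictures before seating the second weight. From there I relied on image measurements and force readings. In the final top-view check the arm hid parts of the row, so only the wrist camera confirmed the row as a whole.

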